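# Test the sander's stop button and restart

## Task

Test the workshop machine's stop box using the fingertips only, gripping and forcing nothing: press the big mushroom button in until it latches, then push one of its lugs round to twist it clockwise (seen from above) until it springs back out. Only once it is out, press the small start button beside it fully in and let it go, leaving the things lying around undisturbed.

Things in the scene. Friction and masses are not known exactly. Their poses are not given: they have to be found in the camera images.
- stop_box: Fixed aluminium box, 110 x 200 mm, on a 130 x 230 x 8 mm plywood foot. Origin at the centre of the underside, z up; flat top 63 mm above it. x along its short side, y along its long side. The mushroom's axis is at x 0, y +45 mm, the start button at x 0, y -60 mm; only four flat corner screws besides
- stop_top (a point): Centre of the top of the black mushroom head: a dome 56 mm across, 19 mm thick, with three level lugs sticking out at 120 degrees to one another. Out, its top is 34 mm above the box's flat top; latched in, 26 mm. z up; turns with the head: y points along the lug that points away from the start button, the other lugs lie at -150 and -30 degrees from x
- lug (a point): Point inside the lug that points away from the start button, at mid-height, 42 mm from the mushroom's axis; moves with the head. Each lug is a round bar 13 mm thick, its round end 52.5 mm from the axis, mid-height 23 mm above the box's flat top when out (16 mm free under it), 15 mm when latched in (8 mm free)
- stop_push (a joint): How far the mushroom is pressed in, m: 0 out, 0.010 hard stop. A spring pushes out with 4 N at 0 and 9 N at the stop, and the catch adds 2 to 4 N on the way in; it snaps in at 0.008 and then, let go, stays at about 0.008. It latches only while the head is not twisted
- stop_twist (a joint): Twist of the mushroom head, rad: 0 at rest, grows clockwise seen from above, hard stop at 1.0; it does not turn the other way. A spring turns it back to 0 (about 0.04 N m at 0, 0.12 N m at 1.0, so 1 to 3 N at a lug). Latched in, it comes free at 0.5 to 0.6 and springs out by itself (a finger rubbing hard on it may hold it until it is taken away)
- start_top (a point): Centre of the top of the small round black start button, 28 mm across, in a round steel collar 44 mm across and 12 mm high on the box's flat top; the button's top stands 22 mm above the flat top when out
- start (a joint): How far the start button is pressed, m: 0 out, 0.007 fully in; springs back (1.5 N at 0, 5 N fully in)
- tape: Bystander: tape measure, 70 x 36 x 62 mm, upright, loose; origin at the centre of its underside
- gluepot: Bystander: glue jar, 60 mm across, 90 mm high, loose; origin at the centre of its underside
- pencil: Bystander: flat carpenter's pencil, 170 x 14 x 8 mm, lying along its x, loose; origin at the centre of its underside
- arch: Bystander: wooden model gateway, 80 x 20 x 70 mm, upright, loose; origin at the centre of its underside

How it is judged:
On the way, in this order (a step that is already met when the one before it is completed fails the run):
1. the mushroom button is pressed in past its catch (more than 7 mm) (value of joint stop_push above 0.007 m), for 0.2 s.
2. the button, still in, is being twisted clockwise (more than 0.25 rad) (value of joint stop_push above 0.0065 m and value of joint stop_twist above 0.25 rad).
3. the button has sprung out (less than 2 mm in) (value of joint stop_push below 0.002 m).
4. the start button is pressed in (more than 4.5 mm) (value of joint start above 0.0045 m).
At the end, for the whole second after the job is handed in: The mushroom button is out (less than 2 mm in) and turned back (less than 0.15 rad), the start button is out (less than 1.5 mm in), and tape measure, jar, pencil and gateway are within 20 mm of where they were (value of joint stop_push below 0.002 m and value of joint stop_twist below 0.15 rad and value of joint start below 0.0015 m and distance of each of tape, gluepot, pencil, arch from where it was at the start of the episode below 0.02 m); the robot touches nothing.
It fails at once if the start button is pressed while the mushroom is still in (value of joint start above 0.003 m and value of joint stop_push above 0.004 m).
It fails at once if the mushroom is gripped, or pushed against its stops, with more than 36 N while it is not fully pressed in (contact force between the fingers and stop_twist above 36 N and value of joint stop_push below 0.0093 m).
It fails at once if the start button is gripped with more than 36 N while it is out (contact force between the fingers and start above 36 N and value of joint start below 0.003 m).
It fails at once if a button is forced with more than 80 N (contact force between the fingers and stop_twist above 80 N or contact force between the fingers and start above 80 N).
It fails at once if a bystander is moved, carried or tipped (distance of any of tape, gluepot, pencil, arch from where it was at the start of the episode above 0.02 m or angle between any of tape, gluepot, arch's own z axis and vertical above 0.4 rad).
It also fails if it takes over 48 s, if anything falls off the work surface, if the arm or the gripper's body presses on something with over 40 N, if the wrist force passes 120 N, or if a joint passes its speed limit or range.

## Robot

A 6-joint arm with a two-finger parallel gripper is mounted at the origin on the work surface. World frame = base frame: x ahead of the robot, y to its left, z up, the work surface at z = 0. Lengths are in m, angles in rad, forces in N, time in s.
With the tool pointing down it reaches from about 0.275 to 0.725 m from the base axis. Payload 5.6 kg.
Tool frame: the origin (TCP) lies at the very end of the fingers, on their centre line; the grasp point (between the pads) lies ctrl.grip_point_offset behind it (ctrl.grip_point_offset is the distance from the TCP to the grasp point, in m); z points along the fingers, y is the line along which they close (so a half turn about z gives the same grasp; the last joint's range is limited). The gripper opens to 85 mm and grips with 20 to 120 N. Pads are 22 mm wide; open, the fingers measure 114 mm over their backs; the gripper's body (76 mm by 85 mm) begins 54 mm behind the grasp point. The pads swing forward as they close: fully open they stand 13 mm farther back than shut.
Start: joints at [-0.993, 0.255, 0.108, 0, -1.424, -0.285], TCP at [0.159, -0.527, 0.231] pointing down, gripper open.
Joint ranges: [-2.95, 2.95], [-1.21, 1.97], [-1.09, 1.5], [-2.87, 1.71], [-2.94, -0.07], [-3.05, 3.05]. Speed limits (rad/s): [2.57, 2.57, 3.14, 3.14, 3.14, 3.14].

## Interface

Orientations are given as a rotation vector (axis times angle).
In Python, from rig import ctrl, optics, search_frame, silhouettes, tip_of gives the robot as it stands. Calls block until the motion is done:
- ctrl.goto(position, orientation): joint-space move of the TCP to a pose.
- ctrl.move_linear(position, rot=None, speed=0.15, threshold=None): straight line of the TCP; rot=None keeps the orientation; speed is the mean speed in m/s. With threshold (N) it stops when the force on the tool has changed by that much, and returns True; else False.
- ctrl.set_joints(angles): joint-space move.
- ctrl.let_go() and ctrl.gripper_close(): open the fingers fully, or close them until they stop; the grip force is fixed at half the most.
- ctrl.wait(seconds).
- ctrl.inverse_kinematics(position, orientation): joint angles nearest the present ones, or None.
- ctrl.get_state(): the state.
- optics.camera(name): name is "scene" or "top" or "wrist"; returns a dict with "pixels" (400x640x3 uint8, red, green, blue), "fx", "fy", "cx", "cy" (pixels), "R" (3x3) and "t" (3): a world point X has camera coordinates R X + t; the wrist camera has in their place "tool_from_camera" (4x4, takes a point from camera to tool coordinates, whose origin is the TCP and whose axes are the flange's). Camera axes: x right, y down, z forward; pixel columns grow to the right and rows downward; lengths in m; the calibration is good to about 2 mm. The wrist camera is an equidistant fisheye: a pixel r from the principal point sees the ray r / f radians off the axis. A picture is of the moment at which its call begins: read the wrist's pose just before it. There is no depth.
A pose or a line that the arm cannot do raises ctrl.PlanningError and nothing moves.
- ctrl.close_job(): hands the job in; it is judged then, once.
Trained networks look in the newest picture that a camera, given by its name, has taken for a name from the list of things; names that differ only in an ending like _2 or _b are one class to them, and where a whole thing is asked for, a point or a joint stands for the part that bears it (a point fixed in the world has none). Each returns a list of dicts, best first, with "confidence" (0 to 1); they miss things now and then, are a little off and sometimes report something else, mostly with a low value. They report only what shows in the picture. A call takes as long as a camera call.
- search_frame(camera, thing): "rect" ([left, top, width, height] in pixels, round what is visible of it).
- silhouettes(camera, thing): "region" (400x640 bool, what is visible of it) and "rect" ([left, top, width, height] in pixels, round what is visible of it).
- tip_of(camera, thing): "pixel" ([column, row] in pixels: a listed point, or the origin of a listed thing).
The state is a dict: "time_s": time; "q": joint angles; "joint_vel": joint speeds; "joint_efforts": joint torques, N m; "position": TCP position; "tool_rot": TCP orientation; "contact_force": force on the tool from outside, world axes, zero at the start; "ft_torque": the same for the moment, N m; "opening": finger opening in m; "grip_force": force on a finger pad.
Only numpy, scipy, OpenCV 4.12 (cv2) and the standard library are available. Lean on these libraries where they do the work, as an engineer would, in place of code of your own. Each camera call takes 0.05 s, during which the arm holds its last target. There are 200 camera calls.

## Working session

There is one attempt and no reset: what is moved stays moved. The work goes in short steps, each a Python script; the robot and the scene stay as the last script left them, time stands still between calls to the robot, and variables do not carry over. Pictures are saved under pics/ and viewed, at most 10 in all, crops included, and the job is handed in when it is done.

```bash
ls; mkdir -p pics; python3 - <<'E'
from rig import ctrl, optics, search_frame, silhouettes, tip_of
import cv2,numpy as np
s=ctrl.get_state();print({k:s[k] for k in('time_s','position','tool_rot','opening')},ctrl.grip_point_offset)
ims=[]
for c in('scene','top'):
    d=optics.camera(c);print(c,d['fx'],d['cx'],d['cy'],np.round(d['R'],3).tolist(),np.round(d['t'],3))
    for n in('stop_box','stop_top','lug','start_top','tape','gluepot','pencil','arch'):
        print(c,n,[(np.round(r['pixel'],1).tolist(),round(r['confidence'],2)) for r in tip_of(c,n)[:3]])
    ims.append(d['pixels'])
    cv2.imwrite(f'pics/{c}.png',d['pixels'][...,::-1])
print(ctrl.get_state()['time_s'])
E
```

```text
pics
{'time_s': 0.0, 'position': array([ 0.15865472, -0.52609412,  0.230395  ]), 'tool_rot': array([ 4.58113607e-01, -3.10768037e+00, -2.94091904e-03]), 'opening': 0.08585255583345593} 0.0187
scene 476.0033110829768 318.1734409389362 198.1060991518827 [[0.414, 0.91, -0.001], [0.522, -0.238, -0.819], [-0.746, 0.338, -0.574]] [-0.28  -0.221  1.475]
scene stop_box [([256.4, 242.1], 0.79)]
scene stop_top [([272.2, 210.5], 0.56)]
scene lug [([292.0, 220.2], 0.94)]
scene start_top [([227.1, 209.0], 0.5), ([349.3, 265.9], 0.31)]
scene tape [([349.5, 267.2], 0.75)]
scene gluepot [([211.3, 284.6], 0.86), ([173.9, 222.7], 0.18)]
scene pencil []
scene arch [([172.8, 223.4], 0.95)]
top 401.85502922778636 316.6550136843115 198.21035807087574 [[-0.0, -0.999, 0.034], [-0.996, -0.003, -0.091], [0.091, -0.034, -0.995]] [0.04  0.563 0.786]
top stop_box [([376.7, 198.5], 0.84), ([354.8, 162.9], 0.34)]
top stop_top [([368.1, 180.7], 0.8)]
top lug [([353.2, 162.1], 0.72), ([452.6, 268.2], 0.4)]
top start_top [([410.9, 215.6], 0.64)]
top tape [([310.0, 129.1], 0.95)]
top gluepot [([434.8, 163.9], 0.82)]
top pencil [([349.2, 246.4], 0.83)]
top arch [([453.1, 271.8], 0.63)]
0.9
```

View pics/top.png

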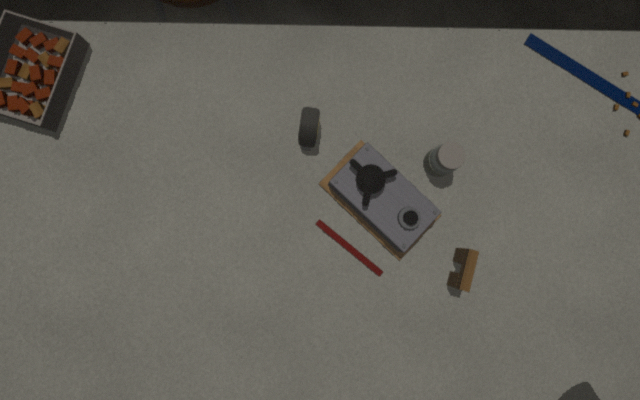

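View pics/scene.png

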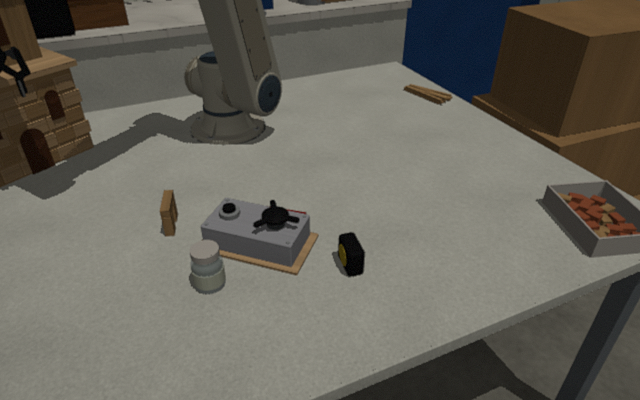

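```bash
cat > h.py <<'E'
from rig import ctrl, optics, search_frame, silhouettes, tip_of
import numpy as np
from scipy.optimize import least_squares
from scipy.spatial.transform import Rotation as Rn
P={'stop_box':(0,0,0),'stop_top':(0,.045,.097),'lug':(0,.087,.086),'start_top':(0,-.06,.085)}
def fit():
    obs=[]
    for c in('scene','top'):
        d=optics.camera(c)
        for n in P:
            r=tip_of(c,n)
            if r and r[0]['confidence']>.4: obs.append((d,n,np.array(r[0]['pixel']),c))
    def res(p):
        o=[]
        for d,n,px,_ in obs:
            X=Rn.from_euler('z',p[2]).apply(P[n])+[p[0],p[1],0]
            Y=d['R']@X+d['t']
            o.append([d['fx']*Y[0]/Y[2]+d['cx']-px[0],d['fy']*Y[1]/Y[2]+d['cy']-px[1]])
        return np.ravel(o)
    s=min((least_squares(res,[.5,-.1,y],loss='soft_l1') for y in(0,1.5,3,4.5)),key=lambda s:s.cost)
    r=res(s.x).reshape(-1,2)
    for (d,n,px,c),e in zip(obs,r): print(c,n,np.round(e,1))
    return s.x
def down(a):  # tool z down, tool x along heading a
    x=np.array([np.cos(a),np.sin(a),0]);z=np.array([0,0,-1.])
    return Rn.from_matrix(np.c_[x,np.cross(z,x),z]).as_rotvec()
E
python3 - <<'E'
from h import *
p=fit();print(p)
np.save('box.npy',p)
x,y,t=p
m=np.array([x,y])+.045*np.array([-np.sin(t),np.cos(t)])
print('mush',m,np.hypot(*m))
for k in range(4):
  for f in (-.3,0,.3,.75):
    a=t+np.pi/2-f   # lug heading
    u=np.array([np.cos(a),np.sin(a)]);v=np.array([-u[1],u[0]])
    c=m+.047*u+.0175*v
    q=ctrl.inverse_kinematics([*c,.09],down(a+k*np.pi/2))
    print(k,f,np.round(c,3),None if q is None else np.round(q,2))
E
```

```text
scene stop_box [-0.7  1.1]
scene stop_top [ 3.2 -1.9]
scene lug [ 3.4 -3.8]
scene start_top [-46.4  -3.9]
top stop_box [0.5 0.4]
top stop_top [ 2.2 -1.8]
top lug [-0.1 -0.6]
top start_top [-0.5  0.2]
[ 0.56365318 -0.0892738  -0.76676219]
mush [ 0.5948745  -0.05686656] 0.5975863797727399
0 -0.3 [ 0.6   -0.007] [ 0.25  0.43 -0.01  0.   -1.13  2.43]
0 0 [ 0.615 -0.011] [ 0.24  0.46  0.04  0.   -1.15  2.14]
0 0.3 [ 0.628 -0.019] [ 0.22  0.48  0.07 -0.   -1.17  1.86]
0 0.75 [ 0.641 -0.037] [ 0.19  0.51  0.12  0.   -1.18  1.44]
1 -0.3 [ 0.6   -0.007] [ 0.25  0.43 -0.01  0.   -1.13 -2.29]
1 0 [ 0.615 -0.011] [ 0.24  0.46  0.04  0.   -1.15 -2.57]
1 0.3 [ 0.628 -0.019] [ 0.22  0.48  0.07  0.   -1.17 -2.86]
1 0.75 [ 0.641 -0.037] [ 0.19  0.51  0.12  0.   -1.18  3.01]
2 -0.3 [ 0.6   -0.007] [ 0.25  0.43 -0.01  0.   -1.13 -0.72]
2 0 [ 0.615 -0.011] [ 0.24  0.46  0.04  0.   -1.15 -1.  ]
2 0.3 [ 0.628 -0.019] [ 0.22  0.48  0.07  0.   -1.17 -1.29]
2 0.75 [ 0.641 -0.037] [ 0.19  0.51  0.12  0.   -1.18 -1.7 ]
3 -0.3 [ 0.6   -0.007] [ 0.25  0.43 -0.01  0.   -1.13  0.86]
3 0 [ 0.615 -0.011] [ 0.24  0.46  0.04  0.   -1.15  0.57]
3 0.3 [ 0.628 -0.019] [ 0.22  0.48  0.07  0.   -1.17  0.29]
3 0.75 [ 0.641 -0.037] [ 0.19  0.51  0.12  0.   -1.18 -0.13]
```

```bash
cat >> h.py <<'E'
def wrist_obs(names):
    s=ctrl.get_state();d=optics.camera('wrist');T=np.array(d['tool_from_camera'])
    R=Rn.from_rotvec(s['tool_rot']).as_matrix();out=[]
    for n in names:
        for r in tip_of('wrist',n)[:2]:
            px=(np.array(r['pixel'])-[d['cx'],d['cy']])/[d['fx'],d['fy']]
            th=np.hypot(*px);ray=np.r_[np.sin(th)*px/th,np.cos(th)]
            o=R@T[:3,3]+s['position'];w=R@T[:3,:3]@ray
            X=o+w*(P[n][2]-o[2])/w[2]
            print(n,np.round(r['pixel'],1),round(r['confidence'],2),np.round(X,4))
            out.append((n,r['confidence'],X))
    return d,out
E
python3 - <<'E'
from h import *
import cv2
x,y,t=np.load('box.npy')
ctrl.gripper_close()
r=down(t)
for i,(dx,dy) in enumerate([(0,0),(-.05,-.03)]):
    ctrl.goto([x+dx-.03,y+dy,.25],r)
    d,o=wrist_obs(list(P))
    cv2.imwrite(f'pics/w{i}.png',d['pixels'][...,::-1])
s=ctrl.get_state();print(s['time_s'],s['opening'],s['contact_force'])
E
```

```text
stop_box [299.6 147.3] 0.88 [ 0.5619 -0.0919  0.    ]
stop_box [454.4 142. ] 0.73 [ 0.4251 -0.2505  0.    ]
stop_top [250.3 159.6] 0.6 [ 0.5946 -0.0626  0.097 ]
lug [213.5 163.3] 0.91 [ 0.6205 -0.0285  0.086 ]
start_top [355.5 154.4] 0.76 [ 0.5239 -0.1395  0.085 ]
stop_box [255.8 135.8] 0.8 [ 0.5621 -0.0922  0.    ]
stop_top [197.8 146.3] 0.61 [ 0.593  -0.0636  0.097 ]
lug [164.2 149.7] 0.78 [ 0.6222 -0.0288  0.086 ]
start_top [297.8 139.9] 0.72 [ 0.5242 -0.1378  0.085 ]
5.0833 8.310674362739396e-05 [0.42485317 0.04119202 0.36491348]
```

View pics/w0.png

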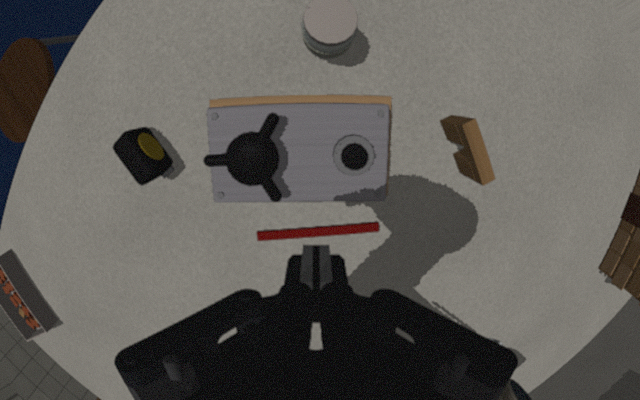

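```bash
python3 - <<'E'
from h import *
import cv2
t=-.724; st=np.array([.524,-.1387]); m=st+.105*np.array([-np.sin(t),np.cos(t)])
np.save('g.npy',[*m,*st,t])
ctrl.goto([*m,.13],down(t))
print(ctrl.move_linear([*m,.100],speed=.08,threshold=15))
print(ctrl.move_linear([*m,.0872],speed=.02,threshold=25))
s=ctrl.get_state();print(s['position'],s['contact_force'])
ctrl.wait(.4)
s=ctrl.get_state();print(s['position'],s['contact_force'])
ctrl.move_linear([*m,.15],speed=.1)
ctrl.move_linear([m[0]-.08,m[1]-.06,.22],speed=.2)
d,o=wrist_obs(['stop_top','lug','start_top'])
cv2.imwrite('pics/w2.png',d['pixels'][60:300,100:500,::-1])
print(ctrl.get_state()['time_s'])
E
```

```text
False
False
[ 0.59426937 -0.06008238  0.08858834] [-2.17500996  1.03065461  6.94954535]
[ 0.59426898 -0.06008678  0.08864681] [-1.3617525   1.08025066  7.82986582]
stop_top [212.6 168.7] 0.6 [ 0.5912 -0.0664  0.097 ]
lug [173.5 167.3] 0.6 [ 0.6214 -0.0325  0.086 ]
lug [441.1 152.3] 0.21 [ 0.4609 -0.2347  0.086 ]
start_top [320.7 170. ] 0.56 [ 0.5225 -0.1364  0.085 ]
9.2583
```

View pics/w2.png

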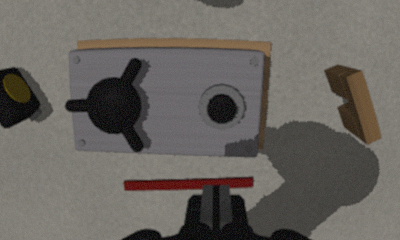

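```bash
python3 - <<'E'
from h import *
g=np.load('g.npy');m=g[:2];t=g[4]
ctrl.move_linear([*m,.102],rot=down(t),speed=.15)
print(ctrl.move_linear([*m,.0925],speed=.03,threshold=4),ctrl.get_state()['position'][2],ctrl.get_state()['contact_force'])
print(ctrl.move_linear([*m,.0860],speed=.02,threshold=22));ctrl.wait(.3)
s=ctrl.get_state();print(s['position'],s['contact_force'])
ctrl.move_linear([*m,.12],speed=.1)
print(ctrl.get_state()['time_s'])
E
```

```text
False 0.09236632404978073 [0.55193398 0.75552186 0.85706644]
False
[ 0.59408536 -0.0600207   0.08739217] [-2.41558787  1.46510229  6.88289327]
12.175
```

```bash
cat >> h.py <<'E'
g=np.load('g.npy');m=g[:2];st=g[2:4];t=g[4]
def pose(f,z):
    a=t+np.pi/2-f
    u=np.array([np.cos(a),np.sin(a)]);v=np.array([-u[1],u[0]])
    return [*(m+.047*u+.0175*v),z],down(t-f)
E
python3 - <<'E'
from h import *
import cv2
ctrl.goto(*pose(-.3,.12))
p,r=pose(-.3,.070)
print(ctrl.move_linear(p,r,speed=.08,threshold=8))
hit=False
F=list(np.arange(-.2,.76,.1))+[.75]
for i,f in enumerate(F):
    p,r=pose(f,.070)
    hit=ctrl.move_linear(p,r,speed=.03,threshold=15)
    s=ctrl.get_state();print(round(f,2),hit,np.round(np.array(s['position'])-p,4),np.round(s['contact_force'],1))
    if hit:break
for f in (.5,.2,-.1,-.3):
    p,r=pose(f,.070);ctrl.move_linear(p,r,speed=.06,threshold=20)
ctrl.move_linear(pose(-.3,.14)[0],speed=.12)
ctrl.goto([m[0]-.08,m[1]-.06,.22],down(t))
d,o=wrist_obs(['stop_top','lug','start_top'])
cv2.imwrite('pics/w3.png',d['pixels'][60:300,100:500,::-1])
print(ctrl.get_state()['time_s'])
E
```

```text
False
-0.2 False [0.0004 0.0001 0.0005] [0.4 0.6 0.1]
-0.1 False [-0.0001  0.      0.0001] [-0.5  0.2 -0. ]
0.0 False [-0.0002  0.     -0.    ] [ 0.7  0.2 -0.5]
0.1 False [-0.0002  0.0001 -0.    ] [-0.2 -0.3 -0.7]
0.2 False [-0.0002  0.0001 -0.    ] [ 0.5  0.3 -0. ]
0.3 False [-0.0001  0.0001  0.    ] [-0.6  1.   1. ]
0.4 False [-0.0001  0.0002  0.    ] [-0.5  0.8  0.7]
0.5 False [-0.      0.0001  0.0001] [-0.6  1.2  1.1]
0.6 False [ 0.      0.0002 -0.    ] [ 0.4  1.8 -0.2]
0.7 False [0.     0.0002 0.    ] [-0.8  2.3  0.4]
0.75 False [0.     0.0002 0.    ] [-0.6  3.5  0.5]
stop_top [206.5 171.1] 0.86 [ 0.5934 -0.0609  0.097 ]
lug [169.6 167.8] 0.9 [ 0.6239 -0.0294  0.086 ]
start_top [323.8 166.8] 0.73 [ 0.5224 -0.1411  0.085 ]
19.9583
```

View pics/w3.png

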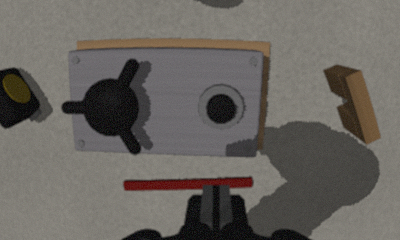

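```bash
python3 - <<'E'
from h import *
ctrl.goto([*m,.125],down(t))
ctrl.move_linear([*m,.103],speed=.1)
h=ctrl.move_linear([*m,.0935],speed=.015,threshold=3.5)
s=ctrl.get_state();print(h,s['position'],s['contact_force'])
ctrl.wait(.2);s=ctrl.get_state();print(s['position'],s['contact_force'])
ctrl.move_linear([*m,.13],speed=.1)
print(ctrl.get_state()['time_s'])
E
```

```text
True [ 0.59379087 -0.06008077  0.09548013] [0.13040479 0.55341727 3.22353998]
[ 0.59373931 -0.06005868  0.09540896] [-0.05202689  0.64148206  5.51783709]
22.1667
```

Contact at 95.5 mm with about 5 N confirms that the mushroom is out. Next is the start button.

```bash
python3 - <<'E'
from h import *
import cv2
ctrl.goto([*st,.125],down(t))
ctrl.move_linear([*st,.089],speed=.1,threshold=10)
h=ctrl.move_linear([*st,.0778],speed=.02,threshold=25)
ctrl.wait(.3);s=ctrl.get_state();print(h,s['position'],s['contact_force'])
ctrl.move_linear([*st,.13],speed=.08)
ctrl.move_linear([m[0]-.08,m[1]-.06,.22],speed=.2)
d,o=wrist_obs(['stop_top','lug','start_top'])
cv2.imwrite('pics/w4.png',d['pixels'][...,::-1])
print(ctrl.get_state()['time_s'])
E
```

```text
False [ 0.52466478 -0.13869997  0.07817099] [2.89332102 0.5085463  4.37391385]
stop_top [210.7 169.4] 0.96 [ 0.5918 -0.0645  0.097 ]
lug [170.3 169.8] 0.8 [ 0.622  -0.0278  0.086 ]
25.8
```

View pics/w4.png

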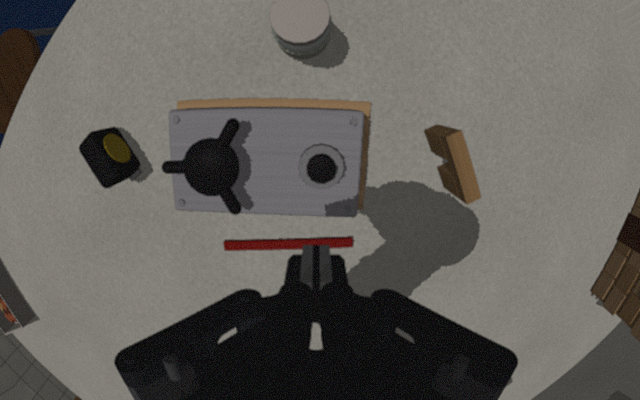

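The mushroom (211,167) is out with its lug back at rest (165,168). The start button (321,168) is released and the bystanders are where they were.

```bash
python3 -c "
from rig import ctrl
print(ctrl.close_job())"
```

```text
the job is handed in; nothing more can be done
None
```

I handed the job in at about 26 s of the 48 s: the mushroom was latched and twisted until it sprang out, then the start button was pressed about 6.8 mm and released, and the last picture shows the loose things undisturbed (the hand-in returned no verdict).

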